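# Tip up a counting slide and lay it in the tray

### The job

Two glass plates lie flush on low tipping rests. Press down the near end (the one towards the robot) of the longer plate, the counting slide, so that its far end tips up and stays up; then take it by the raised end and lay it flat, same face up, in the middle of the steel tray with its length along the tray's. It is glass, so do not let it fall, and leave the shorter plate lying on its rest.

Things in the scene. Friction and masses are not known exactly. Their poses are not given: they have to be found in the camera images.
- slide: Counting slide, the longer glass plate: 76 (its x) x 34 x 4 mm, 30 g, white bands at both ends, dark H groove and two small squares in the middle. Origin: centre of its underside, 22 mm above the table at first; z up. Near end (to press): -x; far end, which rises: +x. Lies loose on a black rest, base 110 x 62 x 5 mm centred under it; the rocker's 3 mm lip stands behind its near end.
- rest_a_rocker (a joint): Tilt of the slide's rocker, rad: 0 level, 0.49 at its stop, far end up 22 mm. Stiff hinge: 2 to 4 N on the near end moves it; stays where left. Pivot along slide y at slide x -10, 18 mm above table. Rails beside the long edges at x -8 to 44 mm, 51 mm over both, 25 mm high, bar gripping until tipped. Rocker 34 mm wide to x -12, 18 mm to x 20; beyond, the slide hangs free; near end clear below.
- tray: Flat steel tray fixed on the table, 150 (its x) x 100 mm (its y), floor 3 mm thick, open along its two long sides; a 12 mm high lip with a rolled edge at both short ends (x = -75 and +75 mm). Origin at the centre of its underside, on the table.
- short_plate: The other glass plate, a bystander: 50 (its x) x 34 x 4 mm, 20 g, one frosted band, no groove, lying on an identical tipping rest. Origin at the centre of its underside, which is 22 mm above the table; its rest is centred 13 mm to its +x.
Things that resemble listed ones, but are neither listed nor needed, are in the scene too. Leave any orange or red look-alike of the slide alone.

How it is judged:
By the outcome, as a careful person would: the job done as asked, in the order asked, and still so for the second after the job is handed in, with the robot touching nothing.
It also fails if it takes over 45 s, if anything falls off the work surface, if the arm or the gripper's body presses on something with over 40 N, if the wrist force passes 120 N, or if a joint passes its speed limit or range.

### The arm

A 6-joint arm with a two-finger parallel gripper is mounted at the origin on a cart in front of the work surface, level with it; the furniture and walls round the work are solid. World frame = base frame: x ahead of the robot, y to its left, z up, the work surface at z = 0. Lengths are in m, angles in rad, forces in N, time in s.
With the tool pointing down it reaches from about 0.35 to 0.925 m from the base axis. Payload 6.4 kg.
Tool frame: the origin (TCP) lies at the very end of the fingers, on their centre line; the grasp point (between the pads) lies 19 mm behind it; z points along the fingers, y is the line along which they close (so a half turn about z gives the same grasp; the last joint's range is limited). The gripper opens to 85 mm and grips with 20 to 120 N. Pads are 22 mm wide; open, the fingers measure 114 mm over their backs; the gripper's body (76 mm by 85 mm) begins 54 mm behind the grasp point. The pads swing forward as they close: fully open they stand 13 mm farther back than shut.
Start: joints at [-1.278, 0.245, 1.558, -0, 1.339, -0.174], TCP at [0.293, -0.58, 0.231] pointing down, gripper open.
Joint ranges: [-3.13, 3.13], [-1.02, 2.26], [0.13, 2.54], [-0.95, 4.09], [0.21, 2.88], [-2.74, 2.74]. Speed limits (rad/s): [2.57, 2.57, 3.14, 3.14, 3.14, 3.14].

### API

Orientations are given as a unit quaternion [w, x, y, z].
In Python, from cell import ctrl, viewer gives the robot as it stands.
- The arm moves only by the shell command python3 -m inch 'ROWS' [FORCE]. ROWS is JSON, a list of rows, each a list of 3 entries, a list of its own where there are three numbers: the turn, a rotation vector about the tool's x, y, z in units of 8 degrees (1.0 is 8 degrees), then the shift along the tool's x, y, z in units of 40 mm (1.0 is 40 mm), then the finger opening in mm, from 0 to 85.4. A call has 1 to 12 rows; each row is the pose to reach, as a shift and turn from the pose commanded when the call began, along the tool's axes at that moment; what a row does not reach only later rows make up. A row lasts 1/8 s, in which the tool goes at most 62.5 mm and 10.7 degrees, less where a joint would pass 70% of its speed; a pose out of reach is approached as far as the arm can. A call with a gripper value outside its range is refused whole. The fingers move at their own pace and stop on an object; FORCE is the grip in N (left out, the last holds). Time passes only in rows, so rows that repeat a pose let the fingers close. It gives the time, the measured TCP pose, the force, the opening and the grip force at its end, in the units of the state.
- ctrl.get_obs(): the state, without advancing time (a new reading comes with each control period).
- viewer.snapshot(name): name is "scene" or "top"; returns a dict with "pixels" (480x640x3 uint8, red, green, blue), "range_z" (480x640 float32, m along the optical axis (not along the pixel's ray), 0 where there is no reading), "fx", "fy", "cx", "cy" (pixels), "k1" (the pictures are not rectified: a ray, as slopes to the right and down, at radius r is drawn at 1 + k1 r^2 times it, then the intrinsics apply), "position" and "attitude" of the camera in the world. Camera axes: x right, y up, looking along -z (the intrinsics and any distortion apply to the point x, -y, -z); pixel columns grow to the right and rows downward; lengths in m; the calibration is good to about 2 mm. A picture is of the moment at which its call begins.
- ctrl.finish_job(): hands the job in; it is judged then, once.
The state is a dict: "t": time; "joint_positions": joint angles; "joint_vel": joint speeds; "joint_efforts": joint torques, N m; "tcp_pos": TCP position; "ee_rot": TCP orientation; "ft_force": force on the tool from outside, world axes, zero at the start; "moment": the same for the moment, N m; "width": opening from 0.0 (shut) to 1.0 (fully open); "grip_force": force on a finger pad.
Only numpy, scipy, OpenCV 4.12 (cv2) and the standard library are available. Lean on these libraries where they do the work, as an engineer would, in place of code of your own. Each camera call takes 0.05 s, during which the arm holds its last target. There are 200 camera calls.

## Working session

There is one attempt and no reset: what is moved stays moved. The work goes in short steps, Python scripts to look and compute and a shell command to move; the robot and the scene stay as the last step left them, time stands still between calls to the robot, and variables do not carry over. Pictures are saved under pics/ and viewed, at most 10 in all, crops included, and the job is handed in when it is done.

```bash
ls; mkdir -p pics
python3 - <<'E'
from cell import ctrl, viewer
import cv2,numpy as np
for n in("scene","top"):
    s=viewer.snapshot(n); np.savez(f"pics/{n}0.npz",**s)
    cv2.imwrite(f"pics/{n}0.png",s["pixels"][...,::-1])
    print(n,[s[k] for k in("fx","fy","cx","cy","k1","position","attitude")])
o=ctrl.get_obs();print(o)
E
```

```text
pics
scene [433.9256308325811, 433.9256308325811, 317.3188934965491, 244.94197226907295, 0.03620709239494367, array([0.00610666, 0.7219308 , 0.47158038]), array([-0.27485224, -0.16075771,  0.49096247,  0.81090632])]
top [450.1207521896469, 450.1207521896469, 320.3506062495941, 238.78034093609594, -0.01190945119315264, array([0.40506241, 0.06771715, 0.88333562]), array([-0.69667286, -0.05468598,  0.05885547,  0.71287615])]
{'t': 0.1, 'joint_positions': array([-1.27809675e+00,  2.45768224e-01,  1.55891458e+00,  1.74826664e-05,
        1.33870375e+00, -1.74119105e-01]), 'joint_vel': array([ 0.00136129, -0.00164299, -0.0015489 , -0.0004587 , -0.00028766,
       -0.00134826]), 'joint_efforts': array([-1.25826140e-03, -4.30671430e+01, -3.27128756e+01, -1.46934558e-04,
        2.83686342e-03,  1.68667043e-05]), 'tcp_pos': array([ 0.29237924, -0.57995669,  0.23026309]), 'ee_rot': array([-8.95882627e-04,  9.72883560e-01,  2.31293698e-01, -4.46593051e-05]), 'ft_force': array([-0.11155126, -0.20660609, -0.36390476]), 'moment': array([0.00823061, 0.00171564, 0.00900286]), 'grip_force': 0.0, 'width': 1.0057857476124776}
```

View pics/top0.png

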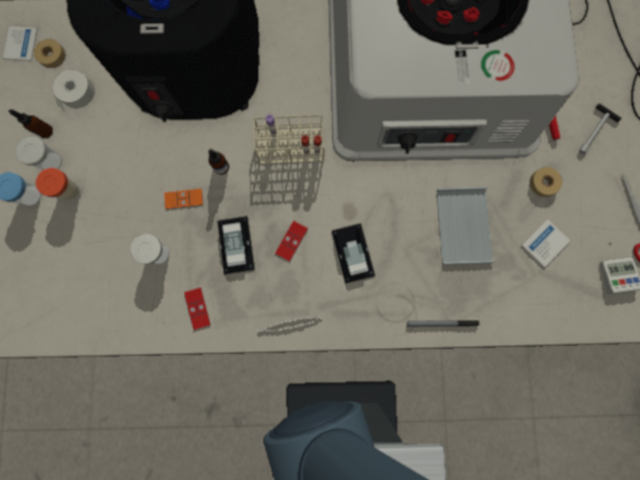

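View pics/scene0.png

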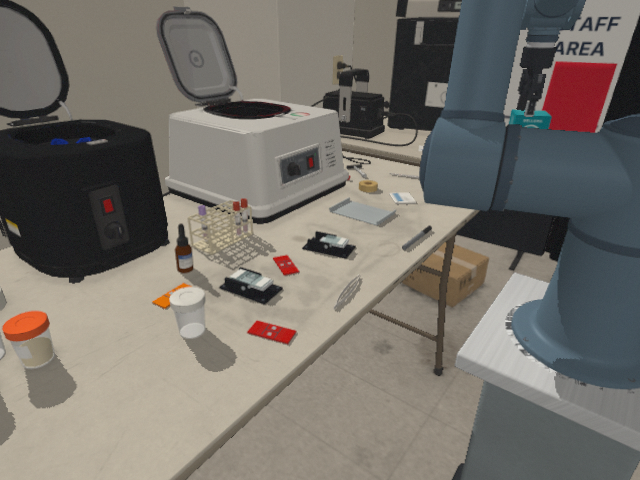

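The top view shows the long slide on its rest at about (236,245), the short plate at (354,253) and the tray at (465,228). The red and orange items are decoys. Next I'll enlarge the slide and measure.

```bash
cat > h.py <<'E'
import numpy as np,cv2
from scipy.spatial.transform import Rotation as R
def cam(s):
    q=np.array(s["attitude"],float); return np.array(s["position"]),R.from_quat(q[[1,2,3,0]]).as_matrix()
def ray(s,uv):
    uv=np.atleast_2d(uv).astype(float); d=np.c_[(uv[:,0]-s["cx"])/s["fx"],(uv[:,1]-s["cy"])/s["fy"]]
    x=d.copy()
    for _ in range(20): x=d/(1+s["k1"]*(x**2).sum(1,keepdims=True))
    return x
def onplane(s,uv,z):
    p,M=cam(s);x=ray(s,uv);D=np.c_[x[:,0],-x[:,1],-np.ones(len(x))]@M.T
    return p+D*((z-p[2])/D[:,2])[:,None]
def cloud(s):
    p,M=cam(s);v,u=np.mgrid[:480,:640];x=ray(s,np.c_[u.ravel(),v.ravel()]);r=np.array(s["range_z"]).ravel()
    return (p+(np.c_[x[:,0],-x[:,1],-np.ones(len(x))]*r[:,None])@M.T).reshape(480,640,3)
def proj(s,P):
    p,M=cam(s);c=(np.atleast_2d(P)-p)@M;x=np.c_[c[:,0]/-c[:,2],-c[:,1]/-c[:,2]]
    x=x*(1+s["k1"]*(x**2).sum(1,keepdims=True));return x*[s["fx"],s["fy"]]+[s["cx"],s["cy"]]
E
python3 - <<'E'
from h import *
s=dict(np.load("pics/top0.npz"));im=s["pixels"];C=cloud(s);hsv=cv2.cvtColor(im,cv2.COLOR_RGB2HSV)
def box(m,x0,x1,y0,y1,z,n):
    k=np.zeros_like(m);k[y0:y1,x0:x1]=m[y0:y1,x0:x1]
    pts=onplane(s,np.argwhere(k)[:,::-1],z)[:,:2]*1000
    r=cv2.minAreaRect(pts.astype(np.float32));print(n,len(pts),np.round(r[0],1),np.round(r[1],1),round(r[2],1))
dark=im.max(2)<50
box(dark,210,260,210,280,.005,"restA");box(dark,328,380,218,288,.005,"restB")
br=im.min(2)>95
box(br,222,252,217,270,.026,"slide")
box(br,340,368,230,280,.026,"short")
t=(hsv[...,1]>22)&(hsv[...,0]>80)&(hsv[...,0]<130)
box(t,430,500,185,275,.006,"tray")
for n,(u,v) in dict(table=(300,300),tray=(465,228),slide=(234,230)).items(): print(n,np.round(C[v,u]*1000,1))
a=cv2.resize(im[205:285,200:270],None,fx=6,fy=6,interpolation=2);b=cv2.resize(im[205:285,425:495],None,fx=5,fy=6,interpolation=2)
cv2.imwrite("pics/c1.png",np.hstack([a,b])[...,::-1])
E
```

```text
restA 740 [539.1 229. ] [106.7  59.2] 7.7
restB 940 [517.6  -1.9] [106.1  58.4] 13.0
slide 689 [540.9 222.4] [101.4  56.4] 0.7
short 525 [512.4  -2.1] [51.5 95.6] 87.7
tray 0 [0. 0.] [0. 0.] 0.0
table [ 4.285e+02  1.032e+02 -3.000e-01]
tray [ 563.2 -228.6    1.5]
slide [565.  227.7  26. ]
```

View pics/c1.png

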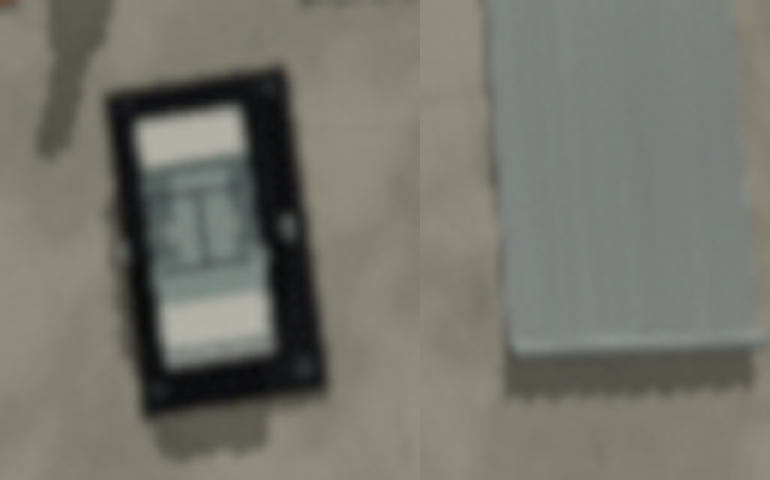

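The crop shows the slide lying on the rest at a small positive yaw, with its white bands at (190,135) and (215,320) and the lip line at (220,352). Now the tray fit and the slide corners.

Run:
```python
from h import *
s=dict(np.load("pics/top0.npz"));im=s["pixels"].astype(int);C=cloud(s)
k=np.zeros((480,640),np.uint8);sub=im[180:280,425:505];k[180:280,425:505]=(sub[...,2]-sub[...,0]>-2)
k=cv2.morphologyEx(k,cv2.MORPH_OPEN,np.ones((5,5)))
n,l,st,_=cv2.connectedComponentsWithStats(k);i=1+st[1:,4].argmax();print(st[i])
for z in(.003,.012):
    r=cv2.minAreaRect((onplane(s,np.argwhere(l==i)[:,::-1],z)[:,:2]*1000).astype(np.float32));print(z,r,cv2.boxPoints(r).round(1).tolist())
# edges of tray per row (long sides)
for side in(0,1):
    pts=[]
    for v in range(200,256,4):
        u=np.flatnonzero(l[v]==i); pts.append([u[0]-.5 if side==0 else u[-1]+.5,v])
    P=onplane(s,pts,.003)[:,:2]*1000;f=np.polyfit(P[:,0],P[:,1],1);print("edge yaw",np.degrees(np.arctan(f[0])),"y@563",np.polyval(f,563))
cr=np.array([[133,120],[243,105],[277,355],[165,370]])/6+[200,205]-.5+.08
P=onplane(s,cr,.026)[:,:2]*1000;print(P.round(1),P.mean(0));d=(P[0]+P[1]-P[2]-P[3])/2;print(np.linalg.norm(d),np.degrees(np.arctan2(d[1],d[0])))
sc=dict(np.load("pics/scene0.npz"))
# cross check by scene camera: draw predicted outlines
def rect(c,y,L,W,z):
    a=np.radians(y);M=np.array([[np.cos(a),-np.sin(a)],[np.sin(a),np.cos(a)]])
    return np.c_[np.array([[L,W],[-L,W],[-L,-W],[L,-W]])/2@M.T+c,[z]*4]/1000
out=[]
for S in(sc,s):
    I=S["pixels"].copy();I=cv2.resize(I,None,fx=4,fy=4,interpolation=2)
    for P in(rect((539.1,229),7.7,76,34,26),rect((539.1,229),7.7,110,62,5),rect(np.array(r[0]),5.,150,100,3)):
        cv2.polylines(I,[((proj(S,P)+.5)*4).astype(int)],True,(255,0,255),1)
    out.append(I)
cv2.imwrite("pics/c2.png",np.hstack([out[0][1040:1240,840:1160],out[0][760:960,1300:1620]])[...,::-1])
```

```text
[ 438  188   53   76 3605]
0.003 ((568.923583984375, -225.70162963867188), (152.54983520507812, 97.04347229003906), 0.8698129653930664) [[491.8999938964844, -178.3000030517578], [493.3999938964844, -275.3999938964844], [645.9000244140625, -273.1000061035156], [644.5, -176.0]]
0.012 ((567.2484130859375, -222.70191955566406), (150.99024963378906, 96.0513687133789), 0.8698234558105469) [[491.0, -175.8000030517578], [492.5, -271.8999938964844], [643.5, -269.6000061035156], [642.0, -173.5]]
edge yaw 0.7777859833167696 y@563 -177.55441464990025
edge yaw 0.8779712160341165 y@563 -274.3754584163204
[[576.2 251.5]
 [580.4 216. ]
 [498.9 204.7]
 [494.9 240.4]] [537.59872097 228.14689188]
82.15516022567611 7.829832193054078
```

View pics/c2.png

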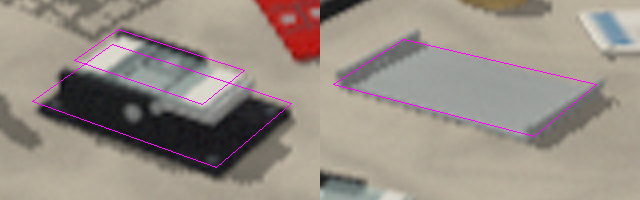

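The overlay confirms the slide and tray positions to within about 2–3 mm. The slide is at about (538.5, 228.6) mm with yaw 7.7°, and the tray at about (568, -226) mm with yaw 0.85°. I'll write a helper for the rows and go to the hover point above the near end.

```bash
cat >> h.py <<'E'
SC=np.array([538.5,228.6]);SY=7.7;TC=np.array([568,-226.]);TY=.85
def Rot(yaw,tilt): # tool down, x along yaw; tilt deg: tips lean forward
    return (R.from_euler('z',yaw,degrees=True)*R.from_euler('y',-tilt,degrees=True)*R.from_euler('x',180,degrees=True))
def sw(c,yaw,x,y,z): 
    a=np.radians(yaw);return np.array([c[0]+x*np.cos(a)-y*np.sin(a),c[1]+x*np.sin(a)+y*np.cos(a),z])/1000
def go(P,Rt,o=None):
    from cell import ctrl
    o=o or ctrl.get_obs();q=np.array(o["ee_rot"]);R0=R.from_quat(q[[1,2,3,0]])
    print("turn",((R0.inv()*Rt).as_rotvec(degrees=True)/8).round(3).tolist(),"shift",(R0.inv().apply(P-o["tcp_pos"])/.04).round(3).tolist(),"t",o["t"],"F",np.round(o["ft_force"],2))
E
python3 - <<'E'
from h import *
print(Rot(0,28).as_matrix().round(2))
go(sw(SC,SY,-40,0,80),Rot(SY,0))
E
```

```text
[[ 0.88 -0.    0.47]
 [ 0.   -1.   -0.  ]
 [ 0.47  0.   -0.88]]
turn [-0.013, -0.0, 2.381] shift [13.645, -15.602, 3.789] t 0.1 F [-0.11 -0.21 -0.36]
```

```bash
python3 -m inch '[[[0,0,0.5],[2,-2.3,0],0],[[0,0,1],[3,-3.4,0],0],[[0,0,1.5],[4,-4.6,0],0],[[0,0,2],[5,-5.7,0],0],[[0,0,2.38],[6,-6.9,0],0],[[0,0,2.38],[7,-8,0],0],[[0,0,2.38],[8,-9.1,0],0],[[0,0,2.38],[9,-10.3,0],0],[[0,0,2.38],[10,-11.4,0],0],[[0,0,2.38],[11,-12.6,0],0],[[0,0,2.38],[12,-13.7,0],0],[[0,0,2.38],[13,-14.9,0],0]]'
python3 - <<'E'
from h import *
go(sw(SC,SY,-40,0,80),Rot(SY,0))
E
```

```text
t: 1.6
tcp_pos: [0.4789, 0.1481, 0.2312]
ee_rot: [0.0, 0.998, 0.067, 0.0]
ft_force: [0.5, -0.2, 0.3]
width: -0.004
grip_force: 0.0
turn [0.001, -0.001, 0.003] shift [0.746, -1.794, 3.779] t 1.6 F [ 0.52 -0.23  0.27]
```

```bash
python3 -m inch '[[[0,0,0],[0.4,-0.9,1],0],[[0,0,0],[0.7,-1.7,2],0],[[0,0,0],[0.7,-1.7,3],0],[[0,0,0],[0.7,-1.7,3.7],0],[[0,0,0],[0.7,-1.7,3.7],0],[[0,0,0],[0.7,-1.7,3.7],0]]'
python3 - <<'E'
from h import *
from cell import viewer
go(sw(SC,SY,-40,0,30),Rot(SY,0))
s=viewer.snapshot("scene");t=viewer.snapshot("top")
def z(s,P,w,k):
    u,v=proj(s,P)[0].astype(int);return cv2.resize(s["pixels"][v-w:v+w,u-w:u+w],(2*w*k,2*w*k),interpolation=2)
P=sw(SC,SY,-15,0,40)
cv2.imwrite("pics/c3.png",np.hstack([z(s,P,50,4),z(t,P,40,5)])[...,::-1])
E
```

```text
t: 2.35
tcp_pos: [0.4983, 0.2172, 0.0844]
ee_rot: [-0.0, 0.998, 0.067, 0.001]
ft_force: [-0.9, 0.9, 0.7]
width: -0.0
grip_force: 0.0
turn [-0.001, -0.012, 0.0] shift [0.031, -0.147, 1.361] t 2.35 F [-0.91  0.94  0.73]
```

View pics/c3.png

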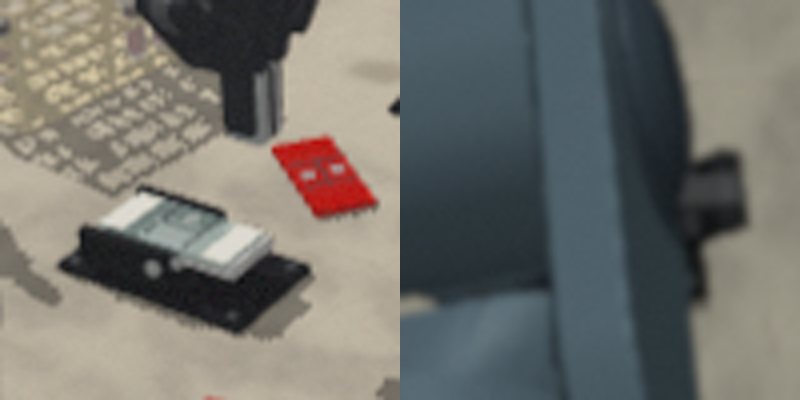

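The picture shows the closed fingers hovering over the slide's near end, which is at (250,245), and well clear of the decoy. I'll descend to just above the contact height.

```bash
python3 -m inch '[[[0,0,0],[0.03,-0.15,0.7],0],[[0,0,0],[0.03,-0.15,1.3],0],[[0,0,0],[0.03,-0.15,1.3],0],[[0,0,0],[0.03,-0.15,1.3],0]]'
python3 - <<'E'
from h import *
go(sw(SC,SY,-40,0,17),Rot(SY,0))
E
```

```text
t: 2.95
tcp_pos: [0.4992, 0.2234, 0.033]
ee_rot: [-0.0, 0.998, 0.067, 0.001]
ft_force: [-1.1, 0.1, 0.2]
width: -0.002
grip_force: 0.0
turn [-0.002, -0.019, -0.0] shift [-0.01, 0.004, 0.399] t 2.95 F [-1.07  0.13  0.22]
```

```bash
python3 -m inch '[[[0,0,0],[0,0,0.06],0],[[0,0,0],[0,0,0.12],0],[[0,0,0],[0,0,0.15],0],[[0,0,0],[0,0,0.18],0],[[0,0,0],[0,0,0.21],0],[[0,0,0],[0,0,0.24],0],[[0,0,0],[0,0,0.26],0],[[0,0,0],[0,0,0.28],0],[[0,0,0],[0,0,0.28],0]]'; python3 -m inch '[[[0,0,0],[0,0,0.03],0],[[0,0,0],[0,0,0.06],0],[[0,0,0],[0,0,0.08],0],[[0,0,0],[0,0,0.08],0]]'
```

```text
t: 4.08
tcp_pos: [0.498, 0.2232, 0.02]
ee_rot: [-0.0, 0.998, 0.067, 0.0]
ft_force: [-1.3, -0.8, 1.6]
width: 0.0
grip_force: 0.4
t: 4.58
tcp_pos: [0.498, 0.2232, 0.0168]
ee_rot: [-0.0, 0.998, 0.067, 0.0]
ft_force: [-1.0, 0.1, 0.7]
width: 0.002
grip_force: 0.4
```

Run:
```python
from h import *
from cell import viewer
s=viewer.snapshot("scene")
u,v=proj(s,sw(SC,SY,-10,0,30))[0].astype(int);w=45
cv2.imwrite("pics/c4.png",cv2.resize(s["pixels"][v-w:v+w,u-w:u+w],None,fx=6,fy=6,interpolation=2)[...,::-1])
```

```text
(no output)
```

View pics/c4.png

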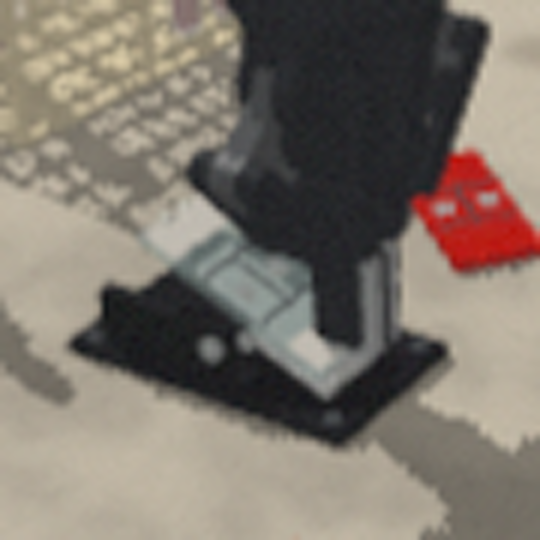

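The slide is tipping: its raised far end is at about (180,215) and the fingers are pressing at (350,330). I'll keep pressing in small steps until the force shows the stop.

```bash
python3 -m inch '[[[0,0,0],[0,0,0.02],0],[[0,0,0],[0,0,0.03],0],[[0,0,0],[0,0,0.03],0]]'; python3 -m inch '[[[0,0,0],[0,0,0.02],0],[[0,0,0],[0,0,0.03],0],[[0,0,0],[0,0,0.03],0]]';python3 -m inch '[[[0,0,0],[0,0,0.02],0],[[0,0,0],[0,0,0.03],0],[[0,0,0],[0,0,0.03],0]]'
```

```text
t: 5.0
tcp_pos: [0.4981, 0.2232, 0.0158]
ee_rot: [-0.0, 0.998, 0.067, 0.0]
ft_force: [0.3, -0.3, 0.8]
width: -0.003
grip_force: 0.5
t: 5.38
tcp_pos: [0.4982, 0.2233, 0.0148]
ee_rot: [-0.0, 0.998, 0.067, 0.0]
ft_force: [-2.2, -0.2, 4.7]
width: 0.004
grip_force: 2.3
t: 5.75
tcp_pos: [0.4984, 0.2233, 0.0145]
ee_rot: [0.0, 0.998, 0.067, 0.0]
ft_force: [-4.7, -2.9, 11.4]
width: 0.0
grip_force: 6.4
```

The force has risen to 11 N, so the rocker is at its stop. I'll lift off, back away and look.

```bash
python3 -m inch '[[[0,0,0],[0,0,-0.1],0],[[0,0,0],[0,0,-0.5],0],[[0,0,0],[0,0,-1.5],20],[[0,0,0],[-1,0,-3],50],[[0,0,0],[-2,0,-3.5],50],[[0,0,0],[-2.5,1,-3.5],50],[[0,0,0],[-2.5,2.5,-3.5],50],[[0,0,0],[-2.5,3.5,-3.5],50],[[0,0,0],[-2.5,3.5,-3.5],50]]'
python3 - <<'E'
from h import *
from cell import viewer
s=viewer.snapshot("scene");t=viewer.snapshot("top");np.savez("pics/s1.npz",**s);np.savez("pics/t1.npz",**t)
def tip(x,y,z,a=.49):
    px,pz=x+10,z+4;return sw(SC,SY,-10+px*np.cos(a)-pz*np.sin(a),y,18+px*np.sin(a)+pz*np.cos(a))
L=[tip(x,y,4) for x,y in((38,17),(-38,17),(-38,-17),(38,-17))]
C=cloud(t)
pts=C[205:285,205:265].reshape(-1,3)*1000;d=(pts[:,:2]-SC);a=np.radians(SY);lx=d@[np.cos(a),np.sin(a)];ly=d@[-np.sin(a),np.cos(a)]
for x in range(-40,40,6):
    m=(abs(lx-x)<2)&(abs(ly)<8);print(x,m.sum(),np.median(pts[m,2]).round(1) if m.any() else None)
out=[]
for S in(s,t):
    k=6;I=cv2.resize(S["pixels"],None,fx=k,fy=k,interpolation=2)
    cv2.polylines(I,[((proj(S,np.array(L))+.5)*k).astype(int)],True,(255,0,255),1)
    u,v=(proj(S,tip(0,0,0))[0]*k).astype(int);out.append(I[v-240:v+240,u-200:u+200])
cv2.imwrite("pics/c5.png",np.hstack(out)[...,::-1])
E
```

```text
t: 6.88
tcp_pos: [0.4181, 0.0691, 0.1542]
ee_rot: [0.0, 0.998, 0.065, 0.001]
ft_force: [-0.0, 0.7, -0.3]
width: 0.586
grip_force: 0.0
-40 19 4.9
-34 20 13.6
-28 21 15.8
-22 18 19.4
-16 18 22.4
-10 17 25.7
-4 20 28.7
2 18 31.9
8 22 35.4
14 19 38.5
20 18 42.1
26 19 45.4
32 13 47.0
38 0 None
```

View pics/c5.png

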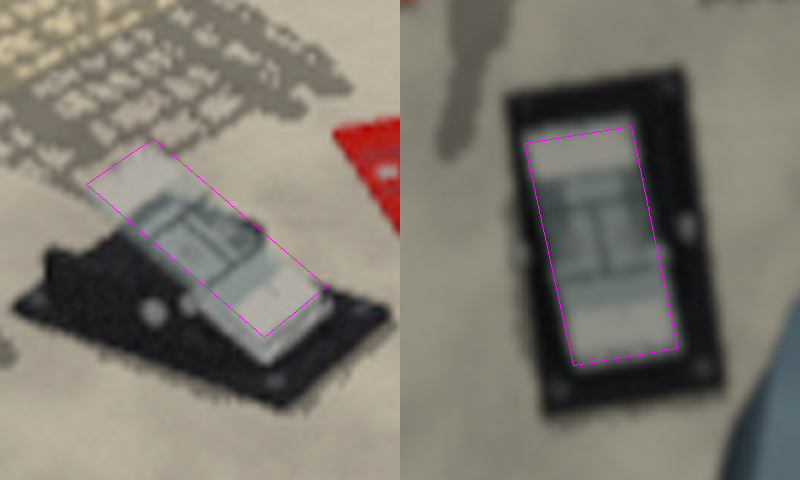

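The slide is tipped up at its stop and staying there: depth along it rises from 14 to 47 mm, about 28°. It sits about 1.5 mm further in +x than my model, so I'll correct for that. Next is the pre-grasp pose.

```bash
cat >> h.py <<'E'
SC=np.array([540,228.6])
def tip(x,y,z,a=.49):
    px,pz=x+10,z+4;return sw(SC,SY,-10+px*np.cos(a)-pz*np.sin(a),y,18+px*np.sin(a)+pz*np.cos(a))
E
python3 - <<'E'
from h import *
go(tip(28,0,50),Rot(SY,28.07)); go(tip(28,0,-2),Rot(SY,28.07)); print(tip(28,0,50))
E
```

```text
turn [0.0, 3.503, -0.007] shift [3.506, -3.497, 1.758] t 6.975 F [-0.55 -0.11 -0.18]
turn [0.0, 3.503, -0.007] shift [4.117, -3.497, 2.906] t 6.975 F [-0.55 -0.11 -0.18]
[0.53813185 0.22834742 0.08352976]
```

```bash
python3 -m inch '[[[0,1,0],[1,-1,0],50],[[0,2,0],[2,-2,0],50],[[0,3,0],[3,-3,0],50],[[0,3.5,0],[3.5,-3.5,0],50],[[0,3.5,0],[3.5,-3.5,0.8],50],[[0,3.5,0],[3.5,-3.5,1.76],50],[[0,3.5,0],[3.5,-3.5,1.76],50],[[0,3.5,0],[3.5,-3.5,1.76],50]]'
python3 - <<'E'
from h import *
go(tip(28,0,-2),Rot(SY,28.07))
E
```

```text
t: 7.98
tcp_pos: [0.5382, 0.2296, 0.0844]
ee_rot: [-0.017, 0.968, 0.066, 0.242]
ft_force: [-0.0, -0.4, 0.2]
width: 0.585
grip_force: 0.0
turn [-0.007, -0.005, 0.007] shift [-0.015, 0.031, 1.316] t 7.975 F [-0.03 -0.44  0.24]
```

```bash
python3 -m inch '[[[0,0,0],[-0.01,0.02,0.4],50],[[0,0,0],[-0.01,0.02,0.8],50],[[0,0,0],[-0.01,0.02,1.1],50],[[0,0,0],[-0.01,0.02,1.3],50],[[0,0,0],[-0.01,0.02,1.3],50],[[0,0,0],[-0.01,0.02,1.3],50]]'
python3 - <<'E'
from h import *
from cell import viewer,ctrl
o=ctrl.get_obs();go(tip(28,0,-2),Rot(SY,28.07))
s=viewer.snapshot("scene");k=6;u,v=(proj(s,tip(10,0,10))[0]*k).astype(int)
cv2.imwrite("pics/c6.png",cv2.resize(s["pixels"],None,fx=k,fy=k,interpolation=2)[v-270:v+270,u-300:u+300][...,::-1])
E
```

```text
t: 8.72
tcp_pos: [0.5618, 0.2311, 0.0373]
ee_rot: [-0.016, 0.968, 0.065, 0.242]
ft_force: [-0.5, -0.5, 0.8]
width: 0.585
grip_force: 0.0
turn [-0.001, 0.004, 0.001] shift [0.019, -0.011, 0.0] t 8.725 F [-0.48 -0.51  0.79]
```

View pics/c6.png

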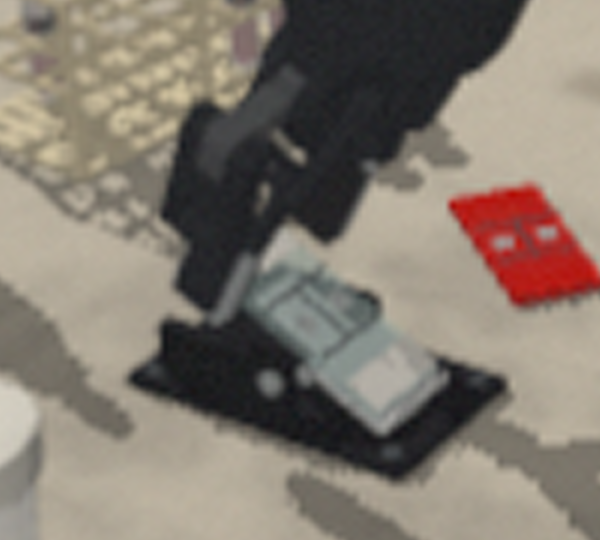

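The fingers straddle the raised end, with the left tip at (215,315) beside the slide's edge at (245,300). Closing gently.

```bash
python3 -m inch '[[[0,0,0],[0,0,0],40],[[0,0,0],[0,0,0],36],[[0,0,0],[0,0,0],34],[[0,0,0],[0,0,0],32],[[0,0,0],[0,0,0],28],[[0,0,0],[0,0,0],28],[[0,0,0],[0,0,0],28]]' 30; python3 -m inch '[[[0,0,0],[0,0,-0.1],28],[[0,0,0],[0,0,-0.25],28],[[0,0,0],[0,0,-0.4],28],[[0,0,0],[0,0,-0.4],28]]'
```

```text
t: 9.65
tcp_pos: [0.5616, 0.2311, 0.0369]
ee_rot: [-0.016, 0.968, 0.065, 0.242]
ft_force: [-0.0, 0.5, 1.9]
width: 0.387
grip_force: 29.6
t: 10.15
tcp_pos: [0.5542, 0.2301, 0.0517]
ee_rot: [-0.016, 0.968, 0.065, 0.242]
ft_force: [0.3, 0.0, 0.4]
width: 0.387
grip_force: 29.7
```

The slide is held at about 33 mm opening with 30 N. Next I'll lift it high, level it and carry it over the tray.

```bash
python3 -m inch '[[[0,0,0],[0.2,0,-0.7],28],[[0,0,0],[0.7,0,-1.4],28],[[0,0,0],[1.2,0,-2.3],28],[[0,0,0],[1.7,0,-3.2],28],[[0,-0.7,0],[1.7,0,-3.2],28],[[0,-1.4,0],[1.7,0,-3.2],28],[[0,-2.1,0],[1.7,0,-3.2],28],[[0,-2.8,0],[1.7,0,-3.2],28],[[0,-3.5,0],[1.7,0,-3.2],28],[[0,-3.5,0],[1.7,0,-3.2],28]]'
python3 - <<'E'
from h import *
from cell import viewer
go(sw(TC,TY,28,0,180),Rot(TY,0))
s=viewer.snapshot("scene");o=__import__("cell").ctrl.get_obs();k=5;u,v=(proj(s,o["tcp_pos"])[0]*k).astype(int)
cv2.imwrite("pics/c7.png",cv2.resize(s["pixels"],None,fx=k,fy=k,interpolation=2)[max(v-270,0):v+270,u-300:u+300][...,::-1])
E
```

```text
t: 11.4
tcp_pos: [0.555, 0.2299, 0.1956]
ee_rot: [-0.0, 0.998, 0.067, 0.0]
ft_force: [0.5, -0.2, 0.1]
width: 0.378
grip_force: 30.0
turn [-0.0, -0.006, 0.854] shift [-0.507, 11.423, 0.389] t 11.4 F [ 0.47 -0.16  0.12]
```

View pics/c7.png

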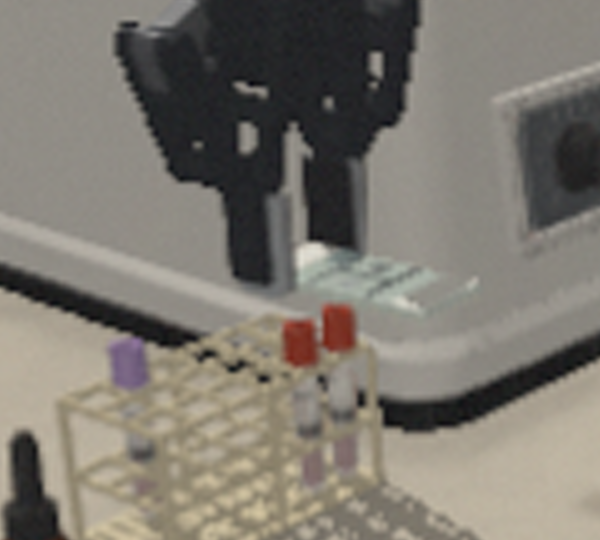

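The slide is held level near the fingertips, with its free end at (440,290). Carrying it to the tray.

```bash
python3 -m inch '[[[0,0,0.1],[0,0.5,0],28],[[0,0,0.2],[-0.1,1.5,0],28],[[0,0,0.3],[-0.1,2.6,0],28],[[0,0,0.4],[-0.2,3.8,0],28],[[0,0,0.5],[-0.2,5,0],28],[[0,0,0.6],[-0.3,6.2,0],28],[[0,0,0.7],[-0.3,7.4,0],28],[[0,0,0.85],[-0.4,8.6,0],28],[[0,0,0.85],[-0.5,9.8,0.2],28],[[0,0,0.85],[-0.5,10.8,0.4],28],[[0,0,0.85],[-0.5,11.4,0.4],28],[[0,0,0.85],[-0.5,11.4,0.4],28]]'
python3 - <<'E'
from h import *
from cell import viewer
t=viewer.snapshot("top");s=viewer.snapshot("scene")
go(sw(TC,TY,28,0,40),Rot(TY,0))
I=[]
for S in(s,t):
    k=4 if S is s else 5;J=cv2.resize(S["pixels"],None,fx=k,fy=k,interpolation=2)
    u,v=(proj(S,sw(TC,TY,0,0,80))[0]*k).astype(int);I.append(J[v-270:v+270,u-190:u+190])
cv2.imwrite("pics/c8.png",np.hstack(I)[...,::-1])
E
```

```text
t: 12.95
tcp_pos: [0.595, -0.226, 0.1802]
ee_rot: [0.0, 1.0, 0.007, 0.0]
ft_force: [-0.4, -0.3, -0.7]
width: 0.381
grip_force: 30.0
turn [-0.001, -0.003, 0.008] shift [0.018, 0.041, 3.506] t 13.05 F [-0.83 -0.14 -0.76]
```

View pics/c8.png

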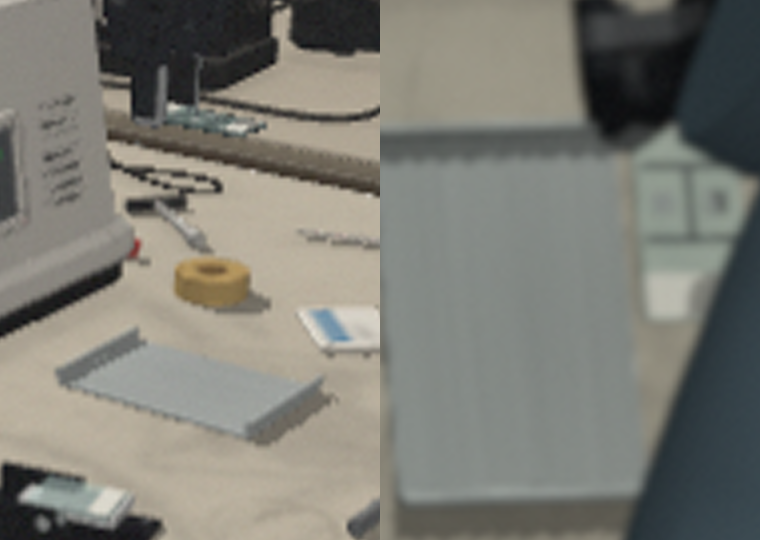

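The slide hangs above the tray with its length along the tray's (near end about (670,320) in the top half). I'll compute the slide's position in the gripper from those pixels, and descend at the same time.

```bash
python3 -m inch '[[[0,0,0],[0,0,1],28],[[0,0,0],[0,0.03,2],28],[[0,0,0],[0,0.03,2.9],28],[[0,0,0],[0,0.03,3.5],28],[[0,0,0],[0,0.03,3.5],28],[[0,0,0],[0,0.03,3.5],28]]'
python3 - <<'E'
from h import *
from cell import viewer
t=viewer.snapshot("top");np.savez("pics/t2.npz",**t)
u,v=(proj(t,sw(TC,TY,0,0,80))[0]*5).astype(int)
px=(np.array([[633-380,165],[645-380,320]])+[u-190,v-270])/5-.5
print("slide left edge",(onplane(t,px,.186)*1000).round(1))
go(sw(TC,TY,28,0,6),Rot(TY,0))
# bright band at near end now
p,M=cam(t);c=proj(t,sw(TC,TY,-38,0,46))[0];print(c)
im=t["pixels"].astype(int);x,y=c.astype(int)
print(im[y-14:y+7,x-14:x+16].min(2))
E
```

```text
t: 13.8
tcp_pos: [0.5963, -0.2254, 0.0414]
ee_rot: [0.001, 1.0, 0.008, 0.001]
ft_force: [1.1, -0.6, 0.1]
width: 0.381
grip_force: 30.0
slide left edge [[ 581.4 -209.2  186. ]
 [ 531.  -208.8  186. ]]
turn [0.011, -0.019, 0.013] shift [-0.018, -0.007, 0.896] t 13.85 F [ 0.38  0.57 -0.1 ]
[472.82088947 240.99692617]
[[133 135 133 130 130 132 127 121 119 119 119 116 109 100 101  98  78  54
   44  46  46  51  51  52  54  54  55  57  59  59]
 [133 133 133 130 130 133 130 126 125 124 124 123 122 118 113  97  69  48
   44  46  48  50  51  53  54  56  56  58  59  59]
 [133 135 133 130 130 134 137 138 136 135 136 136 135 133 123  97  64  45
   44  47  48  51  52  53  54  56  57  57  59  59]
 [133 132 131 126 128 133 137 139 138 136 138 138 138 136 119  87  56  43
   45  47  49  51  53  54  54  56  57  57  59  60]
 [126 126 122 117 120 127 132 132 130 131 132 133 135 132 113  78  50  43
   47  48  49  51  52  54  55  56  57  56  58  61]
 [110 109 106 103 108 121 132 136 136 135 137 139 140 133 109  72  46  44
   47  48  50  51  53  53  55  55  57  59  58  59]
 [ 94  95  94  93 100 123 146 155 
[... 1141 characters left out ...]
 51  41  44  45  47  49
   51  51  52  52  54  55  56  57  58  58  58  58]
 [ 90  90  90  90  91  90  88  89  90  88  77  60  45  42  44  46  46  49
   51  52  51  53  54  54  55  56  57  59  58  59]
 [ 90  90  89  90  90  90  89  90  90  86  74  54  43  43  45  46  47  50
   51  51  52  54  55  55  55  56  57  58  57  59]
 [ 91  89  89  91  92  91  90  90  90  84  68  50  41  44  45  46  48  49
   50  53  53  54  54  54  56  56  57  58  59  61]
 [ 91  90  90  91  91  90  90  90  89  80  61  45  41  44  45  47  48  50
   52  52  54  54  55  56  56  58  58  60  58  59]
 [ 91  90  90  90  90  91  90  91  87  75  56  43  43  44  46  47  49  51
   52  54  55  54  56  57  58  57  59  59  60  61]]
```

The near end lies exactly on the predicted pixel (v≈241, left edge u≈463.5), so alignment is within about 1 mm. Lowering slowly.

```bash
python3 -m inch '[[[0,0,0],[-0.02,0,0.3],28],[[0,0,0],[-0.02,0,0.6],28],[[0,0,0],[-0.02,0,0.8],28],[[0,0,0],[-0.02,0,0.88],28],[[0,0,0],[-0.02,0,0.88],28],[[0,0,0],[-0.02,0,0.88],28]]'; python3 -m inch '[[[0,0,0],[0,0,0.03],28],[[0,0,0],[0,0,0.05],28],[[0,0,0],[0,0,0.05],28],[[0,0,0],[0,0,0.05],28]]'
```

```text
t: 14.6
tcp_pos: [0.5949, -0.226, 0.005]
ee_rot: [0.0, 1.0, 0.008, 0.0]
ft_force: [-0.7, -0.4, 0.2]
width: 0.385
grip_force: 30.0
t: 15.1
tcp_pos: [0.5946, -0.2258, 0.0027]
ee_rot: [0.0, 1.0, 0.008, 0.0]
ft_force: [-0.2, -0.2, -0.2]
width: 0.384
grip_force: 30.0
```

```bash
python3 -m inch '[[[0,0,0],[0,0,0.01],28],[[0,0,0],[0,0,0.02],28],[[0,0,0],[0,0,0.02],28],[[0,0,0],[0,0,0.02],28]]'; python3 -m inch '[[[0,0,0],[0,0,0.01],28],[[0,0,0],[0,0,0.02],28],[[0,0,0],[0,0,0.02],28],[[0,0,0],[0,0,0.02],28]]'
```

```text
t: 15.6
tcp_pos: [0.5947, -0.2258, 0.0025]
ee_rot: [0.0, 1.0, 0.008, -0.0]
ft_force: [-2.7, 1.3, 4.7]
width: 0.383
grip_force: 33.0
t: 16.1
tcp_pos: [0.5947, -0.2259, 0.0024]
ee_rot: [-0.0, 1.0, 0.008, -0.0]
ft_force: [-4.8, 1.8, 10.7]
width: 0.384
grip_force: 35.7
```

The tips or the slide are touching the floor. Before releasing, I'll check the height and level of the slide's top by depth.

```bash
cat > d.py <<'E'
from h import *
from cell import viewer
for n in("top","scene"):
    t=viewer.snapshot(n);C=cloud(t).reshape(-1,3)*1000
    d=C[:,:2]-TC;a=np.radians(TY);lx=d@[np.cos(a),np.sin(a)];ly=d@[-np.sin(a),np.cos(a)]
    for x in range(-48,66,6):
        r=[]
        for y in(-30,-11,-4,4,11,30):
            m=(abs(lx-x)<3)&(abs(ly-y)<3)&(C[:,2]<12);r.append(f"{np.median(C[m,2]):.1f}" if m.sum()>1 else "-")
        print(n,x,r)
E
python3 d.py
```

```text
top -48 ['-', '-', '-', '-', '2.6', '2.3']
top -42 ['-', '-', '-', '1.5', '2.1', '2.7']
top -36 ['-', '-', '-', '5.3', '7.4', '2.4']
top -30 ['-', '-', '-', '8.5', '9.0', '1.4']
top -24 ['-', '-', '-', '8.0', '8.6', '1.7']
top -18 ['-', '-', '-', '8.4', '8.2', '1.3']
top -12 ['-', '-', '9.3', '8.1', '7.9', '4.1']
top -6 ['-', '-', '8.4', '8.4', '8.9', '2.4']
top 0 ['-', '-', '7.9', '10.0', '8.6', '3.1']
top 6 ['-', '7.0', '8.0', '8.4', '8.5', '3.2']
top 12 ['-', '9.1', '7.5', '9.3', '7.8', '1.9']
top 18 ['-', '-', '-', '7.7', '9.8', '3.2']
top 24 ['-', '-', '-', '-', '-', '1.7']
top 30 ['-', '-', '-', '-', '-', '-']
top 36 ['-', '-', '-', '-', '-', '-']
top 42 ['-', '-', '-', '-', '-', '-']
top 48 ['-', '-', '-', '-', '-', '-']
top 54 ['-', '-', '-', '-', '-', '-']
top 60 ['-', '-', '-', '-', '2.1', '-']
scene -48 ['-369.4', '-739.0', '-740.9', '0.2', '1.1', '-369.5']
scene -42 ['-742.2', '-0.1', '-370.7', '0.8', '1.7', '-']
scene -36 ['0.2', '1.5', '-741.0', '-369.2', '3.5', '-742.3']
scene -30 ['-370.0', '-365.8', '-367.1', '-737.7', '0.0', '-740.6']
scene -24 ['-740.8', '-366.4', 
[... 200 characters left out ...]
7.3', '4.4', '-742.5']
scene 0 ['-370.6', '6.7', '-743.1', '-366.1', '-737.8', '-736.8']
scene 6 ['-371.7', '-741.3', '8.0', '-368.2', '2.1', '-370.1']
scene 12 ['-368.4', '6.8', '-739.4', '6.8', '-366.9', '-371.0']
scene 18 ['-743.2', '-367.1', '-740.4', '5.9', '-741.5', '1.1']
scene 24 ['-', '-366.9', '7.1', '-744.0', '-740.1', '-368.8']
scene 30 ['-', '7.1', '-740.7', '-742.2', '-741.6', '0.1']
scene 36 ['-', '-742.7', '-743.6', '-741.0', '-', '1.6']
scene 42 ['-744.8', '-', '-742.7', '-', '-', '-743.4']
scene 48 ['-', '-742.3', '-741.2', '-742.1', '-739.4', '1.2']
scene 54 ['-', '-739.6', '-737.0', '0.2', '-738.3', '-744.4']
scene 60 ['-742.7', '-744.3', '-741.7', '-370.8', '1.3', '1.1']
```

By depth the slide's top is level at about 8.4 mm against a floor reading of about 2.3 mm, so the fingertips are on the floor and the slide hangs roughly 2 mm above it. To avoid a drop, I'll tilt the near end down to the floor and then open gradually.

```bash
python3 -m inch '[[[0,0,0],[0,0,-0.04],28],[[0,0.1,0],[0,0,-0.04],28],[[0,0.2,0],[0,0,-0.04],28],[[0,0.3,0],[0,0,-0.04],28],[[0,0.3,0],[0,0,-0.04],28]]' 20; python3 -m inch '[[[0,0,0],[0,0,0],31],[[0,0,0],[0,0,0],32],[[0,0,0],[0,0,0],32.5],[[0,0,0],[0,0,0],33],[[0,0,0],[0,0,0],33.5],[[0,0,0],[0,0,0],34],[[0,0,0],[0,0,0],34.5],[[0,0,0],[0,0,0],35]]'; python3 d.py | grep top | sed -n 3,12p
```

```text
t: 16.82
tcp_pos: [0.5945, -0.2259, 0.0028]
ee_rot: [-0.0, 1.0, 0.008, 0.021]
ft_force: [0.8, 0.4, 1.4]
width: 0.378
grip_force: 30.5
t: 17.82
tcp_pos: [0.5944, -0.2256, 0.0025]
ee_rot: [-0.0, 1.0, 0.008, 0.021]
ft_force: [1.2, -0.5, 0.6]
width: 0.414
grip_force: 0.2
top -36 ['-', '-', '-', '6.4', '7.0', '2.9']
top -30 ['-', '-', '-', '6.2', '6.3', '2.8']
top -24 ['-', '-', '5.5', '5.4', '5.8', '3.7']
top -18 ['-', '-', '6.3', '6.1', '6.3', '2.1']
top -12 ['-', '5.2', '6.9', '6.2', '6.3', '1.6']
top -6 ['-', '5.7', '7.1', '7.8', '6.3', '1.6']
top 0 ['-', '6.9', '5.3', '6.1', '6.8', '2.9']
top 6 ['-', '-', '-', '5.4', '7.7', '2.2']
top 12 ['-', '-', '-', '-', '6.5', '3.4']
top 18 ['-', '-', '-', '-', '5.2', '2.3']
```

The slide now lies flat at about 6.3 mm by depth. I'll open clear and retreat, then do a final check.

```bash
python3 -m inch '[[[0,0,0],[0,0,0],38],[[0,0,0],[0,0,0],42],[[0,0,0],[0,0,0],46],[[0,0,0],[0,0,0],50],[[0,0,0],[0,0,-0.2],50],[[0,0,0],[0,0,-0.6],50],[[0,0,0],[0,0,-1.5],50],[[0,0,0],[0,0,-3],50],[[0,0,0],[-1,1.2,-4],50],[[0,0,0],[-2,2.4,-4],50],[[0,0,0],[-3,3.5,-4],50],[[0,0,0],[-3,3.5,-4],50]]'
python3 - <<'E'
from h import *
from cell import viewer
for n in("top","scene"):
    t=viewer.snapshot(n);im=t["pixels"].astype(np.uint8)
    cs=proj(t,np.array([sw(TC,TY,x,y,3) for x in(-70,70) for y in(-48,48)]));u0,v0=cs.min(0).astype(int);u1,v1=cs.max(0).astype(int)
    k=np.zeros((480,640),np.uint8);k[v0:v1,u0:u1]=im[v0:v1,u0:u1].min(2)>125
    P=onplane(t,np.argwhere(k)[:,::-1],.007)[:,:2]*1000-TC
    a=np.radians(TY);P=P@np.array([[np.cos(a),-np.sin(a)],[np.sin(a),np.cos(a)]])
    ok=(abs(P[:,0])<50)&(abs(P[:,1])<30);P=P[ok]
    print(n,len(P),"band extents in tray frame",P.min(0).round(1),P.max(0).round(1),cv2.minAreaRect(P.astype(np.float32)))
t=viewer.snapshot("top");im=t["pixels"];b=im.min(2)>95
for nm,(x0,x1,y0,y1) in dict(short=(340,368,230,280)).items():
    o=dict(np.load("pics/top0.npz"))["pixels"];print(nm,"pixel change",np.abs(im[y0:y1,x0:x1].astype(int)-o[y0:y1,x0:x1]).mean())
E
python3 d.py | grep top
```

```text
t: 19.42
tcp_pos: [0.4682, -0.3708, 0.1592]
ee_rot: [0.001, 1.0, 0.005, 0.022]
ft_force: [-0.1, 0.3, -0.9]
width: 0.585
grip_force: 0.0
top 381 band extents in tray frame [-49.1 -29.7] [50.  29.1] ((2.8636474609375, -4.9581146240234375), (98.23030090332031, 58.93243408203125), 6.101770877838135)
scene 283 band extents in tray frame [-49.1 -30. ] [49.8 29.5] ((0.3344459533691406, -0.2394733428955078), (59.44649887084961, 98.9267349243164), 89.95033264160156)
short pixel change 0.8352380952380952
top -48 ['2.1', '1.5', '2.0', '2.2', '2.1', '3.3']
top -42 ['3.7', '2.3', '1.6', '2.2', '2.0', '2.1']
top -36 ['2.8', '7.5', '5.4', '6.0', '6.5', '2.9']
top -30 ['2.9', '6.2', '7.6', '6.3', '7.4', '2.6']
top -24 ['2.6', '6.7', '7.1', '7.0', '5.9', '3.1']
top -18 ['2.9', '6.6', '6.6', '7.6', '7.8', '2.7']
top -12 ['2.6', '6.1', '6.8', '6.7', '7.6', '2.8']
top -6 ['3.1', '6.6', '7.2', '7.0', '7.7', '2.7']
top 0 ['2.0', '7.1', '6.8', '5.6', '6.6', '2.7']
top 6 ['3.7', '5.8', '6.6', '6.4', '6.6', '3.3']
top 12 ['1.8', '6.8', '5.8', '5.6', '6.5', '2.0']
top 18 ['1.7', '6.5', '7.2', '7.5', '6.6', '3.3']
top 24 ['3.5', '7.2', '7.1', '7.1', '7.3', '1.9']
top 30 ['1.9', '6.3', '6.8', '6.9', '6.2', '3.5']
top 36 ['1.3', '5.8', '6.4', '6.2', '6.0', '3.0']
top 42 ['2.4', '2.8', '2.1', '2.0', '3.5', '3.0']
top 48 ['2.3', '1.7', '2.6', '2.6', '3.0', '4.7']
top 54 ['1.9', '3.5', '2.7', '2.5', '2.2', '2.0']
top 60 ['1.6', '2.4', '1.9', '3.5', '3.3', '2.1']
```

By depth the slide lies flat from x=-38 to +38 in the tray frame. The short plate's pixels are unchanged and the arm is clear, so I'm handing in.

```bash
python3 -c "
from cell import ctrl
print(ctrl.finish_job())"
```

```text
the job is handed in; nothing more can be done
None
```

I tipped the counting slide up, gripped it by its raised end and laid it flat, same face up, in the middle of the tray along its length; the short plate was not moved, and I handed the job in at about 20 s (no verdict was returned).

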